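# Put the fume duct back in service: shut the clean-out hatch and set the damper

## Robot

A 7-joint arm with a two-finger parallel gripper is mounted at the origin on the work surface. World frame = base frame: x ahead of the robot, y to its left, z up, the work surface at z = 0. Lengths are in m, angles in rad, forces in N, time in s.
With the tool pointing down it reaches from about 0.425 to 0.875 m from the base axis. Payload 8.4 kg.
Tool frame: the origin (TCP) lies midway between the tips of the shut fingers; the grasp point (between the pads) lies 19 mm behind it; z points along the fingers, y is the line along which they close (so a half turn about z gives the same grasp; the last joint's range is limited). The gripper opens to 85 mm and grips with 20 to 120 N. Pads are 22 mm wide; open, the fingers measure 114 mm over their backs; the gripper's body (76 mm by 85 mm) begins 54 mm behind the grasp point. The pads swing forward as they close: fully open they stand 13 mm farther back than shut.
Start: joints at [-1.352, 0.333, 0.04, 1.465, -0.013, 1.343, -0.059], TCP at [0.203, 0.617, 0.192] pointing down, gripper open.
Joint ranges: [-2.58, 2.58], [-0.38, 2.09], [-1.3, 1.39], [0.25, 2.4], [-1.5, 4.64], [0.08, 2.09], [-2.65, 2.65]. Speed limits (rad/s): [2.22, 2.22, 2.79, 2.79, 3.14, 3.14, 3.14].

## Interface

Orientations are given as a unit quaternion [x, y, z, w].
In Python, from station import * gives the robot as it stands.
- The arm moves only by the tool servo_tool, never from a script. Its argument "targets" is a list of rows, each a list of 7 numbers: the shift along the world's x, y, z in units of 50 mm (1.0 is 50 mm), then the turn, a rotation vector about the world's x, y, z in units of 6 degrees (1.0 is 6 degrees), then the opening, from -1 (shut) to 1 (fully open). In form: [[x, y, z, rx, ry, rz, grip], ...]. A call has 1 to 10 rows; each row is the pose to reach, as a shift and turn from the pose commanded when the call began; what a row does not reach only later rows make up. A row lasts 1/8 s, in which the tool goes at most 62.5 mm and 10.7 degrees, less where a joint would pass 70% of its speed; a pose out of reach is approached as far as the arm can. A call with a gripper value outside its range is refused whole. The fingers move at their own pace and stop on an object; "grip_force" is the grip in N (left out, the last holds). Time passes only in rows, so rows that repeat a pose let the fingers close. It gives the time, the measured TCP pose, the force, the opening and the grip force at its end, in the units of the state.
- sense(): the state, without advancing time (a new reading comes with each control period).
- get_image(name): name is "scene" or "side" or "wrist"; returns (picture, depth): 420x560x3 uint8, red, green, blue; 420x560 float32, m along the optical axis (not along the pixel's ray), 0 where there is no reading.
- camera_params(name): a dict with "fx", "fy", "cx", "cy" (pixels), "dist_coeffs" ([k1, k2, p1, p2, k3] as OpenCV has them; the pictures are not rectified), "camera_from_world" (4x4, takes a point from world to camera coordinates); the wrist camera has in their place "T_tool_cam" (4x4, takes a point from camera to tool coordinates, whose origin is the TCP and whose axes are the flange's). Camera axes: x right, y up, looking along -z (the intrinsics and any distortion apply to the point x, -y, -z); pixel columns grow to the right and rows downward; lengths in m; the calibration is good to about 2 mm. A picture is of the moment at which its call begins: read the wrist's pose just before it. camera_params takes no time and is no camera call.
- finish_job(): hands the job in; it is judged then, once.
The state is a dict: "t": time; "joints": joint angles; "dq": joint speeds; "joint_efforts": joint torques, N m; "tool_pos": TCP position; "ee_rot": TCP orientation; "wrist_force": force on the tool from outside, world axes, zero at the start; "moment": the same for the moment, N m; "opening": finger opening in m; "grip_force": force on a finger pad.
Only numpy, scipy, OpenCV 4.12 (cv2) and the standard library are available. Lean on these libraries where they do the work, as an engineer would, in place of code of your own. Each camera call takes 0.05 s, during which the arm holds its last target. There are 200 camera calls.

## Task

The fume-extraction duct on the welding bench has just been emptied. Press its blue clean-out hatch down until the catch holds it fully shut, and turn the damper lever by its red knob until its red tail pointer points at the yellow set-mark. Let go of both and leave the magnet, the brush and the steel offcut where they lie.

Things in the scene. Friction and masses are not known exactly. Their poses are not given: they have to be found in the camera images.
- duct: The grey cradle plate (150 x 460 x 12 mm) that carries the duct; origin at the centre of its underside on the bench, z up, y along the duct. A black hose 102 mm thick leaves its +y end and a black pick-up hood 120 mm wide its -y end (both centred 62 mm above the bench, so their tops reach 113 and 122 mm). Two box sections stand on it end to end, 109 mm either side of its origin along y, with the same yaw; which of them is at +y varies. All of it is fixed.
- damper: The damper section: a bare metal box 130 (x) x 218 (y) x 100 mm tall with flanges at its ends that reach 108 mm; origin at the centre of its underside, 12 mm above the bench, z up. A round black dial plate 124 mm across, 4 mm thick, lies on the centre of its top. Fixed.
- damper_lever (a joint): Angle of the damper lever in rad, 0 to 1.75 between its stops. It turns flat about the vertical axis through the centre of the black dial, counter-clockwise seen from above as the value grows; the handle, which points roughly to the section's -x side, is 0.875 rad off that -x direction (towards +y) at value 0 and as far the other way at 1.75. It stays where it is left; moving it at the knob takes about 2 N.
- lever_pivot (a point): The lever's axis of rotation, at the top face of the black dial (116 mm above the bench). Its frame turns with the lever: z up, +x along the red tail pointer, which is 7 mm wide and ends 42 mm from the axis; the steel handle bar (14 mm wide, 6 mm thick, upper face 14 mm above the dial) runs along -x to the knob.
- lever_knob (a point): Centre of the top of the red knob, an upright round post 22 mm in diameter and 46 mm tall, standing on the handle bar 90 mm from the lever's axis; its top is 60 mm above the dial face (176 mm above the bench).
- set_mark: The yellow set-mark: a fixed radial yellow tab 12 mm wide and 5 mm high on the dial, 48 to 64 mm from the lever's axis, with a short yellow cross-bar hanging over the dial's edge. Origin on the lever's axis at the dial's top face, z up, +x from the axis through the middle of the tab: the lever is set when its pointer's +x lies along this +x. The mark is never at a lever stop.
- cleanout: The clean-out section: a bare metal box of the same size as the damper section, with a black-rimmed opening in its top under the hatch; origin at the centre of its underside, 12 mm above the bench, z up. Fixed.
- hatch (a joint): Opening angle of the hatch in rad: 0 fully shut, up to 0.6 open. A stiff hinge keeps the hatch where it is left. About 1 N near the free edge moves it down; near 0.06 rad a steel nose under the tab has to snap past a sprung brass ball in the box's front wall, which takes about 4 to 6 N, and the ball then holds the hatch shut.
- hatch_hinge (a point): Middle of the hatch's hinge line, on the section's +x (far) side, 121 mm above the bench. Its frame turns with the hatch: y along the hinge line, -x towards the free edge.
- hatch_press (a point): A point on the upper face of the blue hatch, on its centre line, 85 mm from the hinge line: a good place to press. The hatch is a flat plate 106 mm (x) x 144 mm (y) x 6 mm with a small steel tab at the free edge, which is on the section's -x side; shut, its upper face is 124 mm above the bench, and pressing straight down closes it.
- magnet: Loose red arrow-shaped welding magnet, about 120 x 85 x 16 mm, lying on the bench on the robot's side of the duct; origin at its underside. To be left alone.
- brush: Loose brush with a wooden handle, about 200 mm long, under 40 mm high, lying on the bench on the robot's side of the duct; origin at its middle on the bench. To be left alone.
- offcut: Loose flat steel offcut, 60 x 90 x 8 mm, on the bench on the robot's side of the duct; origin at the centre of its underside. To be left alone.

How it is judged:
By the outcome, as a careful person would: the job done as asked, in the order asked, and still so for the second after the job is handed in, with the robot touching nothing.
It also fails if it takes over 45 s, if anything falls off the work surface, if the arm or the gripper's body presses on something with over 40 N, if the wrist force passes 120 N, or if a joint passes its speed limit or range.

## Working session

There is one attempt and no reset: what is moved stays moved. The work goes in short steps, Python scripts to look and compute and a tool call to move; the robot and the scene stay as the last step left them, time stands still between calls to the robot, and variables do not carry over. Pictures are saved under pics/ and viewed, at most 10 in all, crops included, and the job is handed in when it is done.

Besides the shell and the picture viewer there is one more tool, called after "Call:" as name([rows], argument=value, ...), one row to a line, values as JSON. servo_tool: Moves the arm, as the interface text tells. Its arguments: {"type":"object","properties":{"targets":{"type":"array"},"grip_force":{"type":"number"}},"required":["targets"]}

```bash
mkdir -p pics; cat > h.py <<'E'
from station import *
import numpy as np, cv2
from scipy.spatial.transform import Rotation as R
def save(im,n): cv2.imwrite('pics/'+n,cv2.cvtColor(im,cv2.COLOR_RGB2BGR))
def cam(name):
    p=camera_params(name)
    K=np.array([[p['fx'],0,p['cx']],[0,p['fy'],p['cy']],[0,0,1.]]);d=np.array(p['dist_coeffs'],float)
    if name=='wrist':
        s=sense();T=np.eye(4);T[:3,:3]=R.from_quat(s['ee_rot']).as_matrix();T[:3,3]=s['tool_pos']
        W=T@np.array(p['T_tool_cam'])
    else: W=np.linalg.inv(np.array(p['camera_from_world']))
    return K,d,W
def rays(c,uv):
    K,d,W=c
    q=cv2.undistortPoints(np.array(uv,float).reshape(-1,1,2),K,d).reshape(-1,2)
    D=np.c_[q[:,0],-q[:,1],-np.ones(len(q))]@W[:3,:3].T
    return W[:3,3],D
def onz(c,uv,z):
    o,D=rays(c,uv); return o+D*((z-o[2])/D[:,2])[:,None]
def pts(c,uv,depth):
    o,D=rays(c,uv); uv=np.array(uv,int).reshape(-1,2)
    return o+D*depth[uv[:,1],uv[:,0]][:,None]
def mask(im,col):
    h=cv2.cvtColor(im,cv2.COLOR_RGB2HSV);H,S,V=[h[...,i].astype(int) for i in range(3)]
    return {'red':((H<8)|(H>172))&(S>130)&(V>60),'yellow':(H>20)&(H<35)&(S>130)&(V>100),'blue':(H>95)&(H<125)&(S>120)&(V>40)}[col].astype(np.uint8)
E
python3 - <<'E'
from h import *
ims=[]
for n in ['scene','side']:
    c=cam(n);im,d=get_image(n);ims.append(im);np.savez(n,im=im,d=d)
    for col in ['red','yellow','blue']:
        k,l,st,ce=cv2.connectedComponentsWithStats(mask(im,col))
        for i in range(1,k):
            if st[i,4]>12:
                ys,xs=np.where((l==i)&(d>0)); 
                P=pts(c,np.c_[xs,ys],d) if len(xs) else np.zeros((1,3))
                print(n,col,st[i],ce[i].round(1),np.median(P,0).round(3),P[:,2].min().round(3),P[:,2].max().round(3))
    save(im,n+'.png')
print(sense())
E
```

```text
scene red [    0     0   560   420 13493] [329.2 142.8] [0.077 0.028 0.009] -0.722 0.466
scene red [192 110  20   5  23] [201.4 112.4] [-0.071 -0.706 -0.002] -0.005 -0.0
scene red [422 121  12   3  15] [427.3 122.3] [-0.343  0.138 -0.003] -0.005 -0.0
scene red [393 126  28   6  33] [406.3 128.8] [-0.25   0.08  -0.002] -0.004 0.002
scene red [454 127  17   3  19] [462.1 127.9] [-0.342  0.259 -0.002] -0.004 -0.001
scene red [484 131  18   4  21] [492.3 132.7] [-0.341  0.361 -0.002] -0.004 0.001
scene red [434 133  34   7  43] [450.5 136.3] [-0.251  0.236 -0.002] -0.005 0.001
scene red [509 135  51   9  63] [533.2 139.2] [-0.342  0.489 -0.002] -0.007 0.001
scene red [390 137 170  31 232] [477.3 152.5] [-0.161  0.334 -0.002] -0.005 0.001
scene red [469 139  91  17 119] [515.4 147.3] [-0.251  0.441 -0.002] -0.006 0.002
scene red [228 171  15   5  21] [235.1 173.5] [ 0.288 -0.314 -0.002] -0.004 0.001
scene red [ 260  180  300  104 1857] [425.7 233.7] [0.348 0.255 0.   ] -0.005 0.018
scene red [245 195  63  19 132] [276.7 204.2] [ 0.38  -0.122 -0.001] -0.004 0.002
scene red [331 206  12  24
[... 4410 characters left out ...]
683,  0.33382471,  0.03987919,  1.46619027, -0.0133751 ,
        1.34333277, -0.05851863]), 'dq': array([ 1.58281732e-03, -6.55071220e-04,  4.87459133e-05, -3.03631154e-03,
        1.65564361e-03, -1.64192142e-03,  4.00015723e-04]), 'joint_efforts': array([ 4.08782711e-03, -6.60012960e+01,  1.37003493e+00, -4.06465387e+01,
        1.69058237e-02,  8.91502801e-03,  7.96045896e-06]), 'tool_pos': array([0.20300556, 0.616974  , 0.19091676]), 'ee_rot': array([ 1.58253717e-01,  9.87398201e-01, -7.42667078e-04, -5.59053133e-05]), 'wrist_force': array([-0.02510539,  0.25384921,  0.39769828]), 'moment': array([-0.01665978, -0.02894003,  0.0459179 ]), 'grip_force': 0.0, 'opening': 0.08540557623099675}
```

```bash
sleep 1; ls pics
```

```text
scene.png
side.png
```

View pics/scene.png

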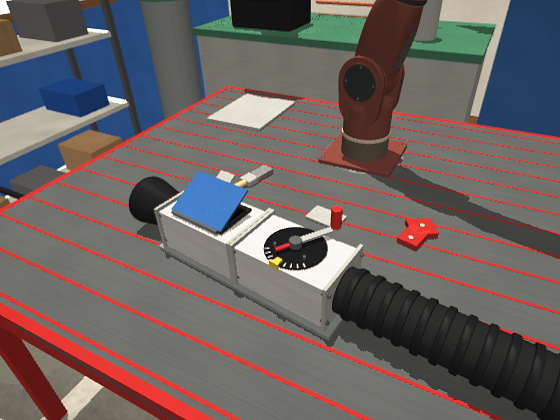

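```bash
python3 - <<'E'
from h import *
Q=[]
for n,b in [('scene',(165,165,90,75)),('side',(300,195,75,60))]:
    z=np.load(n+'.npz');im,d=z['im'],z['d'];c=cam(n)
    m=mask(im,'blue')*(d>0);w=np.zeros_like(m);x,y,a,e=b;w[y:y+e,x:x+a]=1;m=cv2.erode(m*w,np.ones((3,3)))
    ys,xs=np.where(m);P=pts(c,np.c_[xs,ys],d);P=P[P[:,2]>.1]
    mu=P.mean(0);u,s,v=np.linalg.svd(P-mu,full_matrices=False);nn=v[2]*np.sign(v[2,2])
    print(n,'n',nn.round(3),'mu',mu.round(3),'rms',s[2]/len(P)**.5,'tilt',np.arccos(nn[2]),'az',np.arctan2(nn[1],nn[0]))
    print(P[np.argmax(P[:,2])],'ext',(P-mu)[:,:].min(0),(P-mu).max(0), cv2.minAreaRect(P[:,:2].astype(np.float32)))
    # top of knob, pointer, mark
    for col,bx,zlo in [('red',(325,200,20,35) if n=='scene' else (250,158,20,25),.174),('red',(270,240,24,14) if n=='scene' else (296,177,16,10),.1),('yellow',(265,252,20,20) if n=='scene' else (306,174,14,10),.117)]:
        m=mask(im,col)*(d>0);w=np.zeros_like(m);x,y,a,e=bx;w[y:y+e,x:x+a]=1;ys,xs=np.where(m*w);P=pts(c,np.c_[xs,ys],d);P=P[P[:,2]>zlo]
        print(n,col,len(P),P.mean(0).round(4),P.min(0).round(3),P.max(0).round(3))
    # dial fit: dark pts at z ~.116
    g=cv2.cvtColor(im,cv2.COLOR_RGB2GRAY);ys,xs=np.where((g<60)&(d>0));P=pts(c,np.c_[xs,ys],d)
    k=(abs(P[:,2]-.116)<.004)&(abs(P[:,0]-.64)<.12)&(abs(P[:,1]-.06)<.12);P=P[k]
    if len(P)>10: print('dial',len(P),cv2.minEnclosingCircle(P[:,:2].astype(np.float32)),P.min(0),P.max(0))
for n in ['scene','side']: print(n,cam(n)[2][:3,3])
E
```

```text
scene n [ 0.465 -0.065  0.883] mu [ 0.613 -0.152  0.147] rms 0.0011164848597995693 tilt 0.48854811448978613 az -0.13982064296109217
[ 0.56493662 -0.18762907  0.17125136] ext [-0.0524287  -0.07745533 -0.02390061] [0.05451058 0.07060404 0.02394019] ((0.6118758320808411, -0.1548852026462555), (0.14229901134967804, 0.09187648445367813), 81.79228210449219)
scene red 40 [0.5637 0.1143 0.1748] [0.556 0.105 0.174] [0.573 0.123 0.177]
scene red 86 [0.6548 0.0423 0.1225] [0.63  0.026 0.113] [0.671 0.055 0.128]
scene yellow 75 [0.6959 0.0492 0.121 ] [0.683 0.039 0.117] [0.704 0.057 0.126]
dial 1540 ((0.6357006430625916, 0.06074191629886627), 0.06227749213576317) [ 5.73803699e-01 -3.02214749e-04  1.12099109e-01] [0.69694606 0.12174712 0.11982688]
side n [ 0.467 -0.076  0.881] mu [ 0.603 -0.173  0.153] rms 0.002294193480059489 tilt 0.49261168786357923 az -0.16141806827881883
[ 0.5726522  -0.10575906  0.17625145] ext [-0.04782319 -0.05980256 -0.04050271] [0.05166487 0.07623671 0.0229609 ] ((0.6064468026161194, -0.16275030374526978), (0.13297250866889954, 0.08580564707517624), 80.99418640136719)
side red 29 [0.5635 0.1127 0.176 ] [0.555 0.104 0.174] [0.574 0.122 0.178]
side red 55 [0.6607 0.0486 0.1221] [0.643 0.035 0.115] [0.679 0.071 0.129]
side yellow 26 [0.6918 0.0474 0.1221] [0.682 0.04  0.118] [0.701 0.057 0.128]
dial 482 ((0.6334900856018066, 0.056941065937280655), 0.05744452029466629) [5.78111283e-01 4.73723853e-04 1.13596702e-01] [0.68286393 0.11237756 0.11983872]
scene [1.16070832 0.32012495 0.62222143]
side [ 0.09573942 -0.70564079  0.76525085]
```

View pics/side.png

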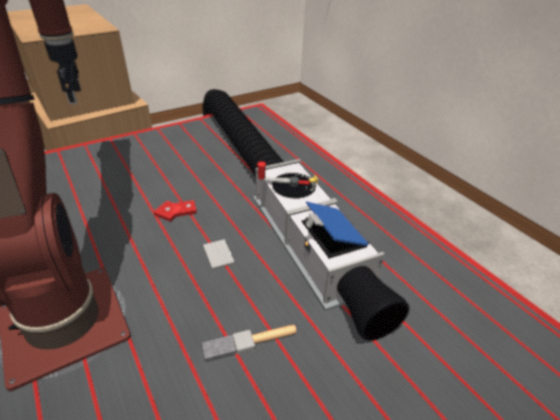

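The scene view shows the open blue hatch at about (210,200), the dial at (295,247), the knob at (336,217) and the yellow mark at (275,262). The side view agrees. The lever needs about +25° and the hatch is about 0.49 rad open. I'll move over the dial first and close the fingers on the way.

Call:
servo_tool([
  [1,-0.7,0.4,0,0,0,-1],
  [2,-1.4,0.8,0,0,0,-1],
  [3,-2.1,1.2,0,0,0,-1],
  [4,-2.8,1.6,0,0,0,-1],
  [5,-3.5,2,0,0,0,-1],
  [5.5,-4.6,2.2,0,0,0,-1],
  [6,-5.7,2.2,0,0,0,-1],
  [6.5,-6.8,2.2,0,0,0,-1],
  [7,-7.9,2.2,0,0,0,-1],
  [7.4,-9,2.2,0,0,0,-1],
])

```text
t: 1.35
tool_pos: [0.5736, 0.1652, 0.3014]
ee_rot: [0.159, 0.987, -0.0, -0.0]
wrist_force: [0.2, 0.1, 0.2]
opening: -0.0
grip_force: 0.0
```

Call:
servo_tool([
  [0,-1,0,0,0,0,-1],
  [0,-2,0,0,0,0,-1],
  [0,-2.5,0,0,0,0,-1],
  [0,-2.5,0,0,0,0,-1],
])

```text
t: 1.85
tool_pos: [0.573, 0.0399, 0.3017]
ee_rot: [0.16, 0.987, -0.0, 0.0]
wrist_force: [-0.3, 0.8, 0.4]
opening: 0.0
grip_force: 0.0
```

```bash
python3 - <<'E'
from h import *
s=sense();c=cam('wrist');im,d=get_image('wrist');save(im,'w1.png');np.savez('w1',im=im,d=d,K=c[0],dist=c[1],W=c[2])
print(s['t'],s['tool_pos'],s['ee_rot'],s['joints'],c[2])
for col in ['red','yellow','blue']:
    k,l,st,ce=cv2.connectedComponentsWithStats(mask(im,col))
    for i in range(1,k):
        if st[i,4]>60:
            ys,xs=np.where((l==i)&(d>0)); 
            if len(xs):
                P=pts(c,np.c_[xs,ys],d);print(col,st[i],ce[i].round(1),np.median(P,0).round(4),P.min(0).round(3),P.max(0).round(3))
E
```

```text
1.85 [0.57298539 0.03986694 0.30174943] [ 1.60284839e-01  9.87070786e-01 -1.82560443e-04  1.95366937e-05] [-0.54489679  0.14375754  0.45545381  1.49357452 -0.06278026  1.51889972
  1.15857621] [[ 3.16547318e-01 -8.95973735e-01 -3.11494561e-01  4.92312886e-01]
 [ 9.48576574e-01  2.99176001e-01  1.03422452e-01  6.75734676e-02]
 [ 5.27896303e-04 -3.28214543e-01  9.44603057e-01  4.84091477e-01]
 [ 0.00000000e+00  0.00000000e+00  0.00000000e+00  1.00000000e+00]]
red [  4   0  23   8 110] [12.4  2.6] [ 0.2909 -0.2135  0.0004] [ 0.286 -0.225 -0.002] [ 0.294 -0.195  0.003]
red [   0    0  492  177 2861] [248.5  85. ] [0.4699 0.0348 0.0005] [ 0.466 -0.354 -0.003] [0.474 0.346 0.005]
red [  21   24  164   68 1100] [103.9  57.7] [ 0.38   -0.1368  0.0005] [ 0.376 -0.258 -0.003] [ 0.384 -0.024  0.003]
red [ 288   50  272   93 1429] [430.3  95.9] [0.5598 0.2556 0.0008] [ 0.556  0.056 -0.002] [0.564 0.421 0.004]
red [338 137  29  26 551] [352.2 149.3] [0.5587 0.1135 0.1757] [0.551 0.104 0.138] [0.571 0.125 0.178]
red [414 218  28  11 109] [427.7 222.8] [0.7375 0.2036 0.0027] [ 0.684  0.18  -0.001] 
[... 333 characters left out ...]
4 -0.106  0.003]
red [389 288 171  48 597] [475.  310.8] [0.9199 0.2657 0.001 ] [ 0.572  0.077 -0.001] [0.925 0.398 0.395]
red [ 399  297  161   49 1429] [481.1 321.3] [9.441e-01 2.718e-01 8.000e-04] [ 0.572  0.079 -0.002] [0.955 0.397 0.399]
red [  0 358 133  41 458] [ 66. 378.] [ 8.294e-01 -4.507e-01  5.000e-04] [ 0.547 -0.587 -0.002] [0.835 0.004 0.407]
red [275 368  14  11 117] [281.5 373.2] [ 9.415e-01 -7.970e-02  9.000e-04] [ 0.579 -0.096 -0.002] [0.955 0.041 0.391]
yellow [314 265  16   9  74] [321.5 269.6] [0.6974 0.0499 0.1218] [0.692 0.04  0.113] [0.7   0.058 0.127]
blue [  29  222  173   78 8101] [122.2 262.1] [ 0.601  -0.1501  0.154 ] [ 0.553 -0.283  0.101] [ 0.665 -0.077  0.175]
```

View pics/w1.png

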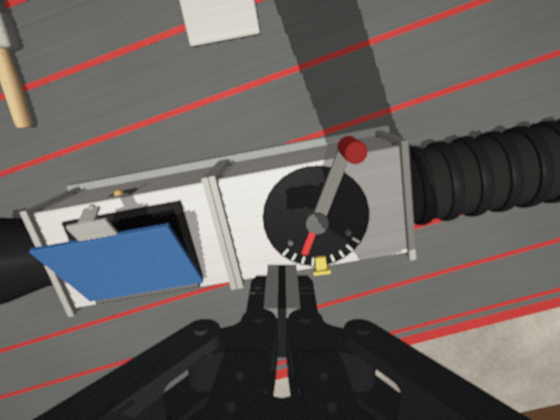

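The wrist view shows the hatch at (120,262), the knob at (352,150), the pivot at (317,222), the pointer at (307,243) and the mark at (321,268). Next I press the hatch.

Call:
servo_tool([
  [0,-1.2,0,0,0,0,-1],
  [0,-2.4,0,0,0,0,-1],
  [0,-3.5,-0.4,0,0,0,-1],
  [0,-3.8,-1.2,0,0,0,-1],
  [0,-3.8,-2.2,0,0,0,-1],
  [0,-3.8,-2.5,0,0,0,-1],
  [0,-3.8,-2.8,0,0,0,-1],
  [0,-3.8,-3.0,0,0,0,-1],
  [0,-3.8,-3.2,0,0,0,-1],
  [0,-3.8,-3.2,0,0,0,-1],
])

```text
t: 3.15
tool_pos: [0.573, -0.1475, 0.1415]
ee_rot: [0.158, 0.987, -0.0, -0.0]
wrist_force: [-0.2, -0.4, 0.4]
opening: 0.0001
grip_force: 0.0
```

Call:
servo_tool([
  [0,0,-0.1,0,0,0,-1],
  [0,0,-0.2,0,0,0,-1],
  [0,0,-0.3,0,0,0,-1],
  [0,0,-0.36,0,0,0,-1],
  [0,0,-0.4,0,0,0,-1],
  [0,0,-0.4,0,0,0,-1],
])

```text
t: 3.9
tool_pos: [0.5731, -0.1476, 0.1216]
ee_rot: [0.158, 0.987, -0.0, -0.0]
wrist_force: [-0.0, 0.2, 0.6]
opening: -0.0001
grip_force: 0.0
```

Call:
servo_tool([
  [0,0,-0.04,0,0,0,-1],
  [0,0,-0.04,0,0,0,-1],
])

```text
t: 4.15
tool_pos: [0.5731, -0.1476, 0.1196]
ee_rot: [0.158, 0.987, -0.0, 0.0]
wrist_force: [0.3, -0.7, 1.0]
opening: 0.0002
grip_force: 0.1
```

```bash
python3 - <<'E'
from h import *
im,d=get_image('scene');c=cam('scene')
save(cv2.resize(im[150:310,140:380],None,fx=3,fy=3,interpolation=2),'s2.png')
E
```

```text
(no output)
```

View pics/s2.png

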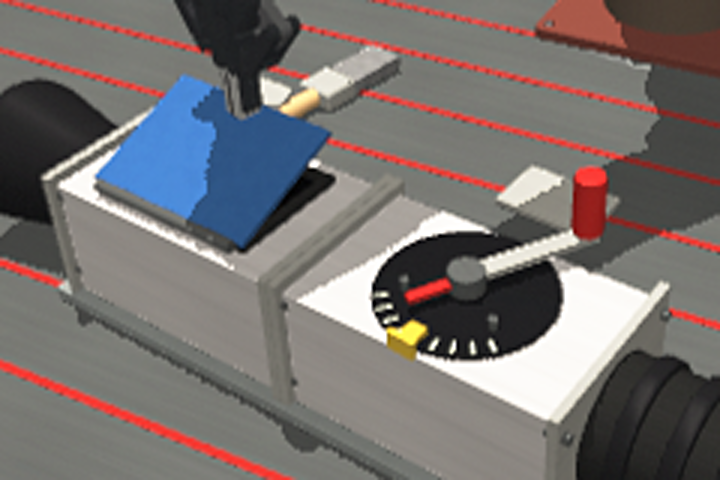

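```bash
python3 - <<'E'
from h import *
for n,b in [('scene',(165,165,90,75)),('side',(290,180,90,75))]:
    im,d=get_image(n);c=cam(n)
    m=mask(im,'blue')*(d>0);w=np.zeros_like(m);x,y,a,e=b;w[y:y+e,x:x+a]=1;m=cv2.erode(m*w,np.ones((3,3)))
    ys,xs=np.where(m);P=pts(c,np.c_[xs,ys],d);P=P[P[:,2]>.1]
    mu=np.median(P,0);P=P[np.linalg.norm(P-mu,axis=1)<.1];mu=P.mean(0);u,s,v=np.linalg.svd(P-mu,full_matrices=False);nn=v[2]*np.sign(v[2,2])
    print(n,'n',nn.round(3),'mu',mu.round(3),'rms',s[2]/len(P)**.5,'tilt',np.arccos(nn[2]),P.min(0),P.max(0))
    print(cv2.boxPoints(cv2.minAreaRect(P[:,:2].astype(np.float32))))
    if n=='side': save(cv2.resize(im[130:260,220:400],None,fx=4,fy=4,interpolation=2),'d2.png')
print(sense()['wrist_force'],sense()['tool_pos'],sense()['joint_efforts'])
E
```

```text
scene n [ 0.344 -0.048  0.938] mu [ 0.612 -0.151  0.14 ] rms 0.0010481399437597722 tilt 0.3549292216112015 [ 0.55432741 -0.22766815  0.1215357 ] [ 0.66591337 -0.08073328  0.15974912]
[[ 0.5506419  -0.21751186]
 [ 0.6438631  -0.23219785]
 [ 0.6661017  -0.0910354 ]
 [ 0.5728805  -0.07634941]]
side n [ 0.355 -0.071  0.932] mu [ 0.602 -0.18   0.144] rms 0.004567696822475799 tilt 0.3707070247534649 [ 0.54766636 -0.23098569  0.1110945 ] [ 0.65455817 -0.09006492  0.16362087]
[[ 0.54766643 -0.2216771 ]
 [ 0.6389829  -0.23630658]
 [ 0.6604167  -0.10251781]
 [ 0.56910026 -0.08788833]]
[-0.44990136 -0.33355954  0.65371029] [ 0.57310618 -0.14753942  0.11969605] [-1.26176674e-02 -5.22167230e+01  6.86197177e+00 -3.77863419e+01
  6.71469330e-03  2.26710574e-02 -1.86369421e-04]
```

View pics/d2.png

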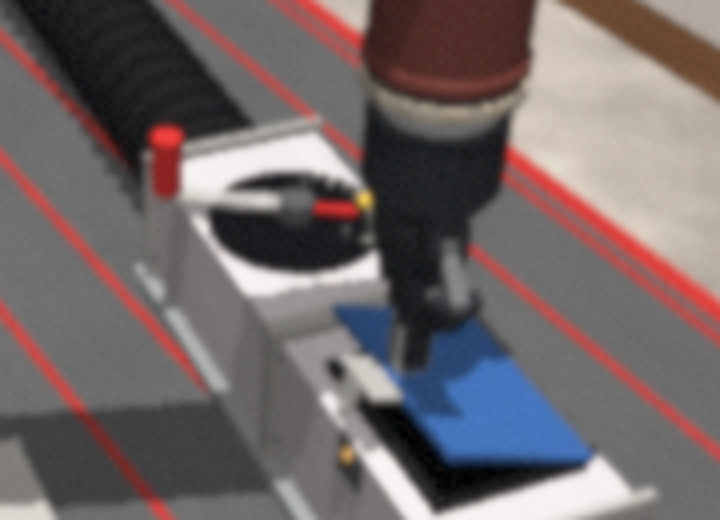

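```bash
python3 - <<'E'
from h import *
s=sense()
for n in ['scene','side']:
    K,D,W=c=cam(n);im,d=get_image(n)
    C=np.linalg.inv(W)
    for z in (0,.036):
        p=C@np.r_[s['tool_pos']+[0,0,z],1];q=np.array([[p[0],-p[1],-p[2]]])
        uv=cv2.projectPoints(q,np.zeros(3),np.zeros(3),K,D)[0].ravel();print(n,z,uv,'expected depth',-p[2],'seen',d[int(uv[1]),int(uv[0])])
    g=im.max(2);ys,xs=np.where((d>0));P=pts(c,np.c_[xs,ys],d)
    k=(np.hypot(P[:,0]-s['tool_pos'][0],P[:,1]-s['tool_pos'][1])<.03)&(P[:,2]>.1)&(mask(im,'blue')[ys,xs]==0)
    print('finger z',np.sort(P[k][:,2])[:12].round(3),k.sum())
w=np.load('w1.npz');C=np.linalg.inv(w['W']);p=C@np.array([.573,.0399,.3017,1])
uv=cv2.projectPoints(np.array([[p[0],-p[1],-p[2]]]),np.zeros(3),np.zeros(3),w['K'],w['dist'])[0].ravel();print('wrist',uv,-p[2],w['d'][int(uv[1]),int(uv[0])])
for v in range(250,300,6): print(v,w['d'][v,274:294:5].round(3))
E
```

```text
scene 0 [223.57523573 201.54392996] expected depth 0.8932575020533894 seen 0.8507942
scene 0.036 [221.74503088 187.91592862] expected depth 0.8723941228013691 seen 0.8595568
finger z [0.153 0.153 0.156 0.156 0.157 0.157 0.158 0.158 0.158 0.158 0.158 0.158] 828
side 0 [319.43869691 234.2949356 ] expected depth 0.9701599780571624 seen 0.98058695
side 0.036 [320.86337021 222.65866887] expected depth 0.9477201538518139 seen 0.9399254
finger z [0.11  0.11  0.111 0.111 0.111 0.111 0.111 0.111 0.111 0.111 0.111 0.111] 820
wrist [280.11986528 246.29947958] 0.2002832014438294 0.40513054
250 [0.41  0.405 0.404 0.405]
256 [0.412 0.412 0.408 0.409]
262 [0.415 0.416 0.416 0.414]
268 [0.152 0.151 0.152 0.152]
274 [0.147 0.147 0.147 0.146]
280 [0.142 0.142 0.143 0.141]
286 [0.138 0.137 0.137 0.137]
292 [0.134 0.134 0.134 0.135]
298 [0.13  0.13  0.129 0.13 ]
```

Depth data shows the real fingertips are about 35 mm above the reported TCP, at z≈0.155 resting on the hatch, which is now at 0.36 rad. The xy position agrees. So I keep pressing down while watching the force.

Call:
servo_tool([
  [0,0,-0.15,0,0,0,-1],
  [0,0,-0.25,0,0,0,-1],
  [0,0,-0.35,0,0,0,-1],
  [0,0,-0.4,0,0,0,-1],
])

```text
t: 4.9
tool_pos: [0.5729, -0.1475, 0.0992]
ee_rot: [0.158, 0.987, -0.0, -0.0]
wrist_force: [-0.3, -0.1, 1.1]
opening: -0.0001
grip_force: 0.5
```

Call:
servo_tool([
  [0,0,-0.04,0,0,0,-1],
  [0,0,-0.08,0,0,0,-1],
  [0,0,-0.1,0,0,0,-1],
])

```text
t: 5.28
tool_pos: [0.5731, -0.1476, 0.0946]
ee_rot: [0.158, 0.987, -0.0, -0.0]
wrist_force: [0.1, 0.3, 0.6]
opening: 0.0002
grip_force: 0.4
```

Call:
servo_tool([
  [0,0,-0.04,0,0,0,-1],
  [0,0,-0.08,0,0,0,-1],
])

```text
t: 5.52
tool_pos: [0.5731, -0.1476, 0.0908]
ee_rot: [0.158, 0.987, 0.0, -0.0]
wrist_force: [-3.8, 0.2, 9.3]
opening: -0.0003
grip_force: 4.4
```

Call:
servo_tool([
  [0,0,-0.04,0,0,0,-1],
  [0,0,-0.04,0,0,0,-1],
])

```text
t: 5.78
tool_pos: [0.5731, -0.1475, 0.0886]
ee_rot: [0.158, 0.987, 0.0, 0.0]
wrist_force: [0.2, -0.4, 0.5]
opening: -0.0001
grip_force: 0.0
```

```bash
cat > ha.py <<'E'
from h import *
def hatch():
    im,d=get_image('scene');c=cam('scene')
    m=mask(im,'blue')*(d>0);w=np.zeros_like(m);w[165:240,165:255]=1;m=cv2.erode(m*w,np.ones((3,3)))
    ys,xs=np.where(m);P=pts(c,np.c_[xs,ys],d);P=P[P[:,2]>.1]
    mu=np.median(P,0);P=P[np.linalg.norm(P-mu,axis=1)<.1];mu=P.mean(0);u,s,v=np.linalg.svd(P-mu,full_matrices=False);nn=v[2]*np.sign(v[2,2])
    print('n',nn.round(3),'mu',mu.round(4),'z',P[:,2].min(),P[:,2].max(),'tilt',np.arctan2(nn[0],nn[2]))
    return im,d
E
python3 -c "
from ha import *
hatch();print(sense()['wrist_force'])"
```

```text
n [ 0.039 -0.005  0.999] mu [ 0.6103 -0.1489  0.1245] z 0.11992333523222787 0.12858359451171636 tilt 0.03924680143485085
[-0.01313713  0.32815027 -0.33380735]
```

The force dropped after the snap. I press on to the hard stop.

Call:
servo_tool([
  [0,0,-0.03,0,0,0,-1],
  [0,0,-0.06,0,0,0,-1],
  [0,0,-0.06,0,0,0,-1],
])

```text
t: 6.2
tool_pos: [0.573, -0.1475, 0.0854]
ee_rot: [0.158, 0.987, -0.0, -0.0]
wrist_force: [0.4, -0.1, -0.2]
opening: -0.0002
grip_force: 0.0
```

Call:
servo_tool([
  [0,0,-0.02,0,0,0,-1],
  [0,0,-0.02,0,0,0,-1],
])

```text
t: 6.45
tool_pos: [0.5731, -0.1476, 0.0846]
ee_rot: [0.158, 0.987, -0.0, -0.0]
wrist_force: [0.3, 0.1, 0.8]
opening: -0.0001
grip_force: 0.0
```

Call:
servo_tool([
  [0,0,-0.03,0,0,0,-1],
  [0,0,-0.03,0,0,0,-1],
])

```text
t: 6.7
tool_pos: [0.5732, -0.1476, 0.0844]
ee_rot: [0.158, 0.987, 0.0, 0.0]
wrist_force: [-5.8, 1.7, 12.9]
opening: 0.0001
grip_force: 6.4
```

```bash
python3 -c "
from ha import *
im,d=hatch();print(sense()['wrist_force'])
save(cv2.resize(im[150:310,140:380],None,fx=3,fy=3,interpolation=2),'s3.png')"
```

```text
n [-0.003 -0.001  1.   ] mu [ 0.6105 -0.1496  0.1225] z 0.11980319189970623 0.12511420868813244 tilt -0.0034401550452663318
[-5.73736958  1.82441625 12.34577369]
```

View pics/s3.png

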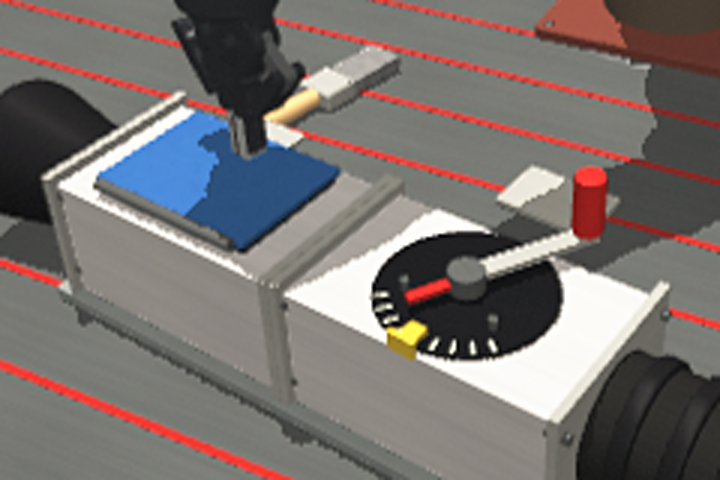

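The hatch now lies flat (tilt ≈ 0) against its hard stop at 12 N. Next I lift, open the fingers and go above the knob at about (0.562, 0.1135).

Call:
servo_tool([
  [0,0,0.8,0,0,0,-1],
  [0,0,1.9,0,0,0,-1],
  [0,0.8,2.8,0,0,0,1],
  [-0.1,1.8,3.3,0,0,-1,1],
  [-0.2,2.9,3.3,0,0,-2,1],
  [-0.2,4,3.3,0,0,-3,1],
  [-0.2,4.8,3.3,0,0,-3,1],
  [-0.22,5.22,3.3,0,0,-3,1],
  [-0.22,5.22,3.3,0,0,-3,1],
])

```text
t: 7.88
tool_pos: [0.562, 0.1141, 0.2479]
ee_rot: [0.31, 0.951, -0.0, -0.0]
wrist_force: [-0.5, -0.6, 0.3]
opening: 0.085
grip_force: 0.0
```

```bash
python3 - <<'E'
from ha import *
hatch()
s=sense();c=cam('wrist');im,d=get_image('wrist');save(im,'w2.png')
print(s['tool_pos'],R.from_quat(s['ee_rot']).as_matrix()[:,1],s['opening'])
ctr=None
for col in ['red','yellow']:
    k,l,st,ce=cv2.connectedComponentsWithStats(mask(im,col))
    for i in range(1,k):
        if st[i,4]>40:
            ys,xs=np.where((l==i)&(d>0))
            if len(xs)==0: continue
            P=pts(c,np.c_[xs,ys],d)
            if np.median(P[:,2])>.1:
                T=P[P[:,2]>P[:,2].max()-.004]
                print(col,st[i],ce[i].round(1),P.mean(0).round(4),'top',T.mean(0).round(4),len(T),T.min(0).round(4),T.max(0).round(4))
E
```

```text
n [-0.002 -0.001  1.   ] mu [ 0.6067 -0.1495  0.1225] z 0.11985480762693157 0.12579425447426668 tilt -0.0017796883828379323
[0.56222848 0.11223491 0.24807201] [ 5.91097187e-01  8.06599950e-01 -7.97889766e-04] 0.08544036526063006
red [271 180  26  36 742] [283.6 198.2] [0.559  0.1176 0.169 ] top [0.5612 0.1159 0.1761] 466 [0.5512 0.1058 0.1742] [0.572  0.1254 0.1782]
red [278 289  10  24 221] [282.4 299.8] [0.6596 0.0428 0.1235] top [0.654  0.0481 0.1298] 6 [0.6446 0.0405 0.1285] [0.6635 0.0543 0.1324]
yellow [297 305  21  22 230] [306.9 316. ] [0.6926 0.0513 0.1213] top [0.6982 0.0502 0.1249] 59 [0.6947 0.0401 0.123 ] [0.7016 0.0586 0.1268]
```

View pics/w2.png

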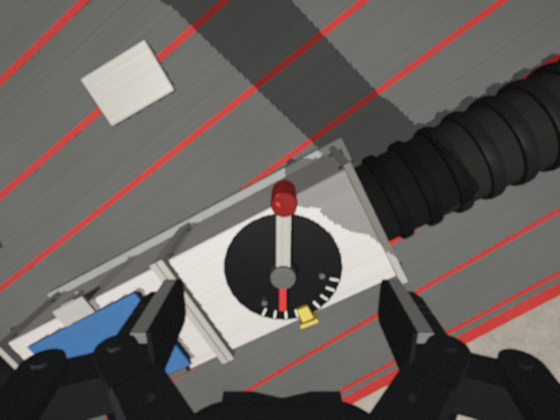

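The hatch is still shut. In the wrist view the knob is at (284,198), the pivot at (283,278), the pointer at (283,300) and the mark at (307,317). Now I descend and grip.

Call:
servo_tool([
  [0,0.03,-0.8,0,0,0,1],
  [0,0.03,-1.6,0,0,0,1],
  [0,0.03,-2.2,0,0,0,1],
  [0,0.03,-2.7,0,0,0,1],
  [0,0.03,-3.0,0,0,0,1],
  [0,0.03,-3.0,0,0,0,1],
])

```text
t: 8.72
tool_pos: [0.5618, 0.1135, 0.0977]
ee_rot: [0.312, 0.95, -0.001, -0.0]
wrist_force: [0.8, -0.1, 1.0]
opening: 0.0854
grip_force: 0.0
```

Call:
servo_tool([
  [0,0,0,0,0,0,0],
  [0,0,0,0,0,0,-0.4],
  [0,0,0,0,0,0,-1],
  [0,0,0,0,0,0,-1],
  [0,0,0,0,0,0,-1],
  [0,0,0,0,0,0,-1],
], grip_force=20)

```text
t: 9.48
tool_pos: [0.5623, 0.1151, 0.0987]
ee_rot: [0.311, 0.951, 0.0, 0.0]
wrist_force: [-1.8, 0.4, 5.4]
opening: 0.0214
grip_force: 21.9
```

```bash
python3 - <<'E'
from h import *
s=sense();print(s['t'],s['tool_pos'],s['wrist_force'],s['opening'],s['grip_force'])
im,d=get_image('side');save(cv2.resize(im[130:260,220:400],None,fx=4,fy=4,interpolation=2),'d4.png')
o=np.array([.6357,.0607]);k=s['tool_pos'][:2]-o;print(np.hypot(*k),np.degrees(np.arctan2(k[1],k[0])))
# moves in units for turns of n*4deg about o
for a in range(4,33,4):
    v=R.from_euler('z',a,degrees=True).as_matrix()[:2,:2]@k-k;print(a,(v/.05).round(2),round(a/6,2))
E
```

```text
9.475 [0.56234003 0.11506879 0.09866057] [-1.78369965  0.38204566  5.4254781 ] 0.02135177790983658 21.89389318227768
0.09131073537220145 143.456988662772
4 [-0.07 -0.1 ] 0.67
8 [-0.14 -0.21] 1.33
12 [-0.19 -0.33] 2.0
16 [-0.24 -0.45] 2.67
20 [-0.28 -0.57] 3.33
24 [-0.32 -0.69] 4.0
28 [-0.34 -0.82] 4.67
32 [-0.35 -0.94] 5.33
```

View pics/d4.png

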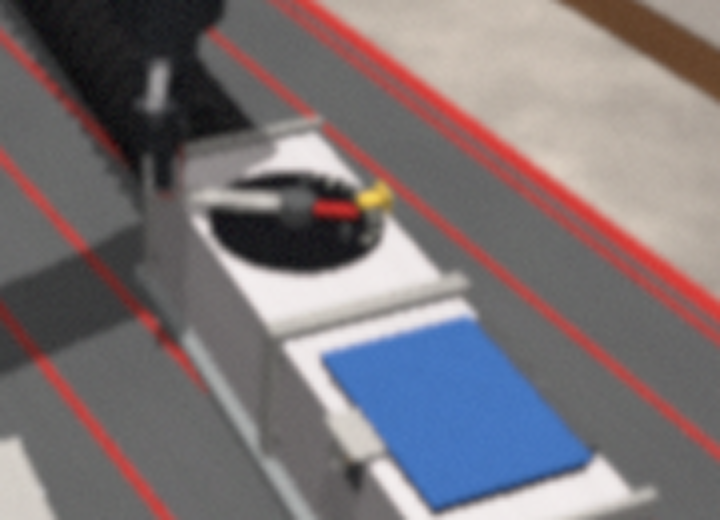

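The side view shows the knob held at (165,170) and the hatch flat and shut. I turn the lever about 24°, then measure.

Call:
servo_tool([
  [-0.07,-0.1,0,0,0,0.67,-1],
  [-0.14,-0.21,0,0,0,1.33,-1],
  [-0.19,-0.33,0,0,0,2,-1],
  [-0.24,-0.45,0,0,0,2.67,-1],
  [-0.28,-0.57,0,0,0,3.33,-1],
  [-0.32,-0.69,0,0,0,4,-1],
  [-0.32,-0.69,0,0,0,4,-1],
])

```text
t: 10.4
tool_pos: [0.5463, 0.0803, 0.0986]
ee_rot: [0.107, 0.994, 0.0, 0.0]
wrist_force: [-2.4, -0.3, 6.2]
opening: 0.0214
grip_force: 22.0
```

```bash
cat > an.py <<'E'
from h import *
o=np.array([.6357,.0607])
def ang(v): return np.degrees(np.arctan2(v[...,1],v[...,0]))
for n in ['scene','side','wrist']:
    c=cam(n);im,d=get_image(n);ys,xs=np.where((mask(im,'red')>0)&(d>0))
    P=pts(c,np.c_[xs,ys],d);uv=np.c_[xs,ys];r=np.hypot(*(P[:,:2]-o).T)
    k=(P[:,2]>.118)&(P[:,2]<.135)&(r<.047)&(r>.012)
    out=[]
    if k.sum()>15:
        Q=onz(c,uv[k],.128)[:,:2];rr=np.hypot(*(Q-o).T)
        dd=cv2.fitLine(Q.astype(np.float32),cv2.DIST_L2,0,.01,.01).ravel();out+=['pointer',k.sum(),ang(Q.mean(0)-o).round(2),'line',(np.degrees(np.arctan(dd[1]/dd[0]))).round(2)]
    ys,xs=np.where((mask(im,'yellow')>0)&(d>0));P=pts(c,np.c_[xs,ys],d);uv=np.c_[xs,ys]
    k=(P[:,2]>.1)&(P[:,2]<.14)&(np.hypot(*(P[:,:2]-o).T)<.075)
    if k.sum()>15:
        P=P[k];r=np.hypot(*(P[:,:2]-o).T);tab=(P[:,2]>.116)&(r<.063)
        out+=['mark',k.sum(),ang(P[:,:2].mean(0)-o).round(2),'tab',tab.sum(),ang(P[tab][:,:2].mean(0)-o).round(2)]
    g=im.max(2);ys,xs=np.where((g<75)&(d>0));P=pts(c,np.c_[xs,ys],d);
    k=(abs(P[:,2]-.116)<.003)&(np.hypot(*(P[:,:2]-o).T)<.066);P=P[k]
    if len(P)>100:
        out+=['dial',np.round(cv2.fitEllipse(cv2.convexHull(P[:,:2].astype(np.float32)))[0],4),np.round(cv2.fitEllipse(cv2.convexHull(P[:,:2].astype(np.float32)))[1],4)]
    print(n,*out)
    if n=='scene': save(cv2.resize(im[190:310,230:380],None,fx=5,fy=5,interpolation=2),'chk.png')
s=sense();print(s['t'],s['tool_pos'],s['wrist_force'],s['grip_force'],ang(s['tool_pos'][:2]-o))
E
python3 an.py
```

```text
scene pointer 62 -8.65 line -8.9 mark 110 -11.62 tab 35 -10.79 dial [0.6357 0.0606] [0.1216 0.1224]
side pointer 32 -17.49 line -0.25 mark 29 -13.47 tab 19 -13.38 dial [0.6312 0.0587] [0.1093 0.1172]Traceback (most recent call last):
  File "an.py", line 12, in <module>
    ys,xs=np.where((mask(im,'yellow')>0)&(d>0));P=pts(c,np.c_[xs,ys],d);uv=np.c_[xs,ys]
                                                  ~~~^^^^^^^^^^^^^^^^^^
  File "h.py", line 21, in pts
    o,D=rays(c,uv); uv=np.array(uv,int).reshape(-1,2)
        ~~~~^^^^^^
  File "h.py", line 15, in rays
    q=cv2.undistortPoints(np.array(uv,float).reshape(-1,1,2),K,d).reshape(-1,2)
      ~~~~~~~~~~~~~~~~~~~^^^^^^^^^^^^^^^^^^^^^^^^^^^^^^^^^^^^^^^^
cv2.error: OpenCV(4.12.0) /io/opencv/modules/calib3d/src/undistort.dispatch.cpp:347: error: (-215:Assertion failed) CV_IS_MAT(_src) && CV_IS_MAT(_dst) && (_src->rows == 1 || _src->cols == 1) && (_dst->rows == 1 || _dst->cols == 1) && _src->cols + _src->rows - 1 == _dst->rows + _dst->cols - 1 && (CV_MAT_TYPE(_src->type) == CV_32FC2 || CV_MAT_TYPE(_src->type) == CV_64FC2) && (CV_MAT_TYPE(_dst->type) == CV_32FC2 || CV_MAT_TYPE(_dst->type) == CV_64FC2) in function 'cvUndistortPointsInternal'
```

The side estimate is biased because the red and yellow overlap there. I release and lift, then compare pointer and mark from above with the wrist camera.

Call:
servo_tool([
  [0,0,0,0,0,0,0],
  [0,0,0,0,0,0,1],
  [0,0,0,0,0,0,1],
  [0,0,0,0,0,0,1],
  [0,0,0.8,0,0,0,1],
  [0,0,1.8,0,0,0,1],
  [0,0,2.8,0,0,0,1],
  [-0.2,-0.2,3.0,0,0,0,1],
  [-0.2,-0.2,3.0,0,0,0,1],
])

```text
t: 11.68
tool_pos: [0.536, 0.0696, 0.2486]
ee_rot: [0.107, 0.994, 0.0, 0.001]
wrist_force: [0.1, 0.3, -0.4]
opening: 0.0851
grip_force: 0.0
```

```bash
sed -i "s/if n=='scene': save.*/if n=='wrist': save(cv2.resize(im[200:350,190:390],None,fx=4,fy=4,interpolation=2),'chk.png')/" an.py; python3 an.py
```

```text
scene pointer 63 -8.8 line -8.92 mark 112 -11.77 tab 34 -10.75 dial [0.6362 0.0605] [0.1217 0.1228]
side pointer 29 -18.04 line -5.64 mark 29 -13.45 tab 19 -13.54 dial [0.6305 0.0596] [0.1097 0.1176]
wrist pointer 146 -11.91 line -11.92 mark 220 -10.33 tab 151 -10.34 dial [0.6334 0.062 ] [0.1203 0.1212]
11.825 [0.53545934 0.07062419 0.24666183] [-0.14456147  0.27603162 -0.47100799] 0.0 174.34593240962585
```

View pics/chk.png

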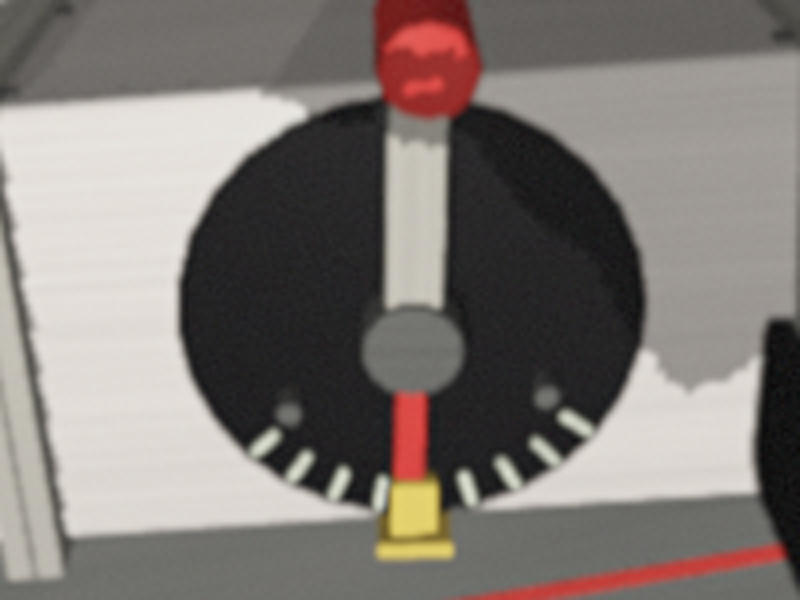

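The pointer centre at (411,436) lies slightly left of the line from the hub (414,350) to the mark (414,508). I'll measure the residual as the mark's offset from the lever's own line.

```bash
cat > fin.py <<'E'
from h import *
o=np.array([.6357,.0607])
c=cam('wrist');im,d=get_image('wrist');h=cv2.cvtColor(im,cv2.COLOR_RGB2HSV)
ys,xs=np.where(d>0);uv=np.c_[xs,ys];P=pts(c,uv,d);r=np.hypot(*(P[:,:2]-o).T)
red=mask(im,'red')[ys,xs]>0;yel=mask(im,'yellow')[ys,xs]>0;V=h[ys,xs,2];S=h[ys,xs,1]
u=np.array([np.cos(np.radians(-11)),np.sin(np.radians(-11))])
a=(P[:,:2]-o)@u
ptr=red&(r<.045)&(P[:,2]>.118)&(P[:,2]<.136)&(a>0)
bar=(V>110)&(S<60)&(r<.072)&(r>.02)&(a<0)&(abs(P[:,2]-.130)<.004)
kn=red&(abs(P[:,2]-.176)<.003)&(r<.11)&(r>.07)
tab=yel&(P[:,2]>.118)&(r<.066)&(r>.045)
tp=onz(c,uv[ptr],.128)[:,:2];bp=onz(c,uv[bar],.130)[:,:2];kp=onz(c,uv[kn],.176)[:,:2];mp=onz(c,uv[tab&(V>150)],.121)[:,:2]
kc=np.array(cv2.minEnclosingCircle(kp.astype(np.float32))[0])
print('n',len(tp),len(bp),len(kp),len(mp),'ctr',tp.mean(0),bp.mean(0),kc,mp.mean(0))
def res(p,q): # line direction q-p; lateral of mark
    e=(q-p)/np.linalg.norm(q-p);n=np.array([-e[1],e[0]]);l=(mp.mean(0)-p)@n
    print('dir',np.degrees(np.arctan2(e[1],e[0])).round(2),'mark lateral mm',(l*1e3).round(2),'turn deg',np.degrees(l/.056).round(2))
res(bp.mean(0),tp.mean(0));res(kc,tp.mean(0));res(kc,.5*(bp.mean(0)+tp.mean(0)))
e=cv2.fitLine(np.r_[bp,tp].astype(np.float32),cv2.DIST_HUBER,0,.01,.01).ravel();res(e[2:],e[2:]+e[:2]*np.sign(e[0]))
print(sense()['tool_pos'])
E
python3 fin.py
```

```text
n 146 593 496 155 ctr [0.66167711 0.05536849] [0.59531667 0.07035142] [0.54579407 0.08172385] [0.69299229 0.05031484]
dir -12.72 mark lateral mm 1.97 turn deg 2.01
dir -12.81 mark lateral mm 2.02 turn deg 2.06
dir -12.85 mark lateral mm 2.11 turn deg 2.16
dir -12.62 mark lateral mm 1.8 turn deg 1.85
[0.53553107 0.07063805 0.24668973]
```

It needs about +2° more. I re-grip at the same pose, turn 2° and release.

Call:
servo_tool([
  [0.2,0.2,-0.4,0,0,0,1],
  [0.2,0.2,-1.4,0,0,0,1],
  [0.2,0.2,-2.4,0,0,0,1],
  [0.2,0.2,-3.0,0,0,0,1],
  [0.2,0.2,-3.0,0,0,0,0],
  [0.2,0.2,-3.0,0,0,0,-0.4],
  [0.2,0.2,-3.0,0,0,0,-1],
  [0.2,0.2,-3.0,0,0,0,-1],
  [0.2,0.2,-3.0,0,0,0,-1],
  [0.2,0.2,-3.0,0,0,0,-1],
])

```text
t: 13.12
tool_pos: [0.547, 0.0806, 0.0995]
ee_rot: [0.106, 0.994, 0.0, 0.001]
wrist_force: [-1.1, -0.7, 6.7]
opening: 0.0217
grip_force: 22.0
```

Call:
servo_tool([
  [-0.01,-0.03,0,0,0,0.17,-1],
  [-0.01,-0.063,0,0,0,0.33,-1],
  [-0.01,-0.063,0,0,0,0.33,-1],
  [-0.01,-0.063,0,0,0,0.33,-1],
])

```text
t: 13.62
tool_pos: [0.5463, 0.0776, 0.0995]
ee_rot: [0.089, 0.996, 0.001, 0.001]
wrist_force: [-1.2, 0.1, 7.0]
opening: 0.0212
grip_force: 22.1
```

Call:
servo_tool([
  [0,0,0,0,0,0,0],
  [0,0,0,0,0,0,1],
  [0,0,0,0,0,0,1],
  [0,0,0,0,0,0,1],
  [0,0,0.8,0,0,0,1],
  [0,0,1.8,0,0,0,1],
  [0,0,2.8,0,0,0,1],
  [-0.2,-0.2,3.0,0,0,0,1],
  [-0.2,-0.2,3.0,0,0,0,1],
])

```text
t: 14.75
tool_pos: [0.5355, 0.0664, 0.2486]
ee_rot: [0.09, 0.996, 0.0, 0.0]
wrist_force: [0.4, 0.7, -0.3]
opening: 0.0856
grip_force: 0.0
```

```bash
python3 fin.py; python3 -c "
from ha import *
hatch();print(sense()['t'])"
```

```text
n 135 593 493 162 ctr [0.66179271 0.05614714] [0.59464572 0.06901976] [0.54514551 0.07870197] [0.69354018 0.05035575]
dir -10.85 mark lateral mm 0.29 turn deg 0.3
dir -10.94 mark lateral mm 0.34 turn deg 0.35
dir -10.98 mark lateral mm 0.44 turn deg 0.45
dir -10.77 mark lateral mm 0.16 turn deg 0.17
[0.53519005 0.06698969 0.24750322]
n [-0.002 -0.001  1.   ] mu [ 0.608  -0.1499  0.1225] z 0.11969961617827729 0.12605253187050935 tilt -0.0016914578273837977
14.85
```

The lever is within about 0.3° of the mark, the hatch is shut and the gripper is clear of everything. I'm handing in.

```bash
python3 -c "
from station import *
print(finish_job())"
```

```text
the job is handed in; nothing more can be done
None
```

The job is handed in: the hatch is pressed fully shut and held by its catch, the damper pointer is within about 0.3° of the yellow mark, the gripper is clear of both, and the magnet, brush and offcut were not touched.

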